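# Lock the stone drawer with hasp and pin

### The arm

A 6-joint arm with a two-finger parallel gripper is mounted at the origin on the work surface. World frame = base frame: x ahead of the robot, y to its left, z up, the work surface at z = 0. Lengths are in mm, angles in rad, forces in N, time in s.
With the tool pointing down it reaches from about 350 to 875 mm from the base axis. Payload 4.2 kg.
Tool frame: the origin (TCP) lies between the finger pads; the fingertips stand 11 mm ahead of it and the grasp point (between the pads) lies 8 mm behind it; z points along the fingers, y is the direction in which the jaws open and shut (so a half turn about z gives the same grasp; the last joint's range is limited). The gripper opens to 85 mm and grips with 20 to 120 N. Pads are 22 mm wide; open, the fingers measure 114 mm over their backs; the gripper's body (76 mm by 85 mm) begins 54 mm behind the grasp point. The pads swing forward as they close: fully open they stand 13 mm farther back than shut.
Start: joints at [-0.951, 0.385, 0.008, 0, -1.194, -0.259], TCP at [220.653, -584.732, 242.312] pointing down, gripper open.
Joint ranges: [-3.14, 3.14], [-1.21, 2.06], [-1.07, 1.41], [-3.16, 2.05], [-2.99, -0.16], [-3.1, 3.1]. Speed limits (rad/s): [2.79, 2.79, 3.14, 3.14, 3.14, 3.14].

### API

Orientations are given as a unit quaternion [x, y, z, w].
In Python, from bench import * gives the robot as it stands.
- The arm moves only by the tool servo_tool, never from a script. Its argument "rows" is a list of rows, each a list of 7 numbers: the opening, from 0 (shut) to 1 (fully open), then the shift along the tool's x, y, z in cm, then the turn, a rotation vector about the tool's x, y, z in degrees. A call has 1 to 12 rows; each row shifts and turns the commanded pose from where the row before left it, along the tool's axes as they then stand; what a row does not reach is not made up. A row lasts 1/10 s, in which the tool goes at most 50 mm and 8.59 degrees, less where a joint would pass 70% of its speed; a pose out of reach is approached as far as the arm can. A call is refused whole if a number of a shift passes 5 or a number of a turn 8.59, either way. A call with a gripper value outside its range is refused whole. The fingers move at their own pace and stop on an object; the grip force is fixed at half the most. Time passes only in rows, so rows that do not move let the fingers close. It gives the time, the measured TCP pose, the force and the opening at its end, in the units of the state.
- read_state(): the state, without advancing time (a new reading comes with each control period).
- get_image(name): name is "side" or "top" or "wrist"; returns a dict with "image" (400x640x3 uint8, red, green, blue), "mtx" (3x3 intrinsics, pixels), "extrinsics" (4x4, takes a point from camera to world coordinates). Camera axes: x right, y up, looking along -z (the intrinsics and any distortion apply to the point x, -y, -z); pixel columns grow to the right and rows downward; lengths in mm; the calibration is good to about 2 mm. A picture is of the moment at which its call begins. There is no depth.
- job_done(): hands the job in, once; it reports no verdict.
The state is a dict: "clock": time; "joints": joint angles; "joint_vel": joint speeds; "joint_efforts": joint torques, N m; "position": TCP position; "ee_rot": TCP orientation; "contact_force": force on the tool from outside, world axes, zero at the start; "wrist_torque": the same for the moment, N m; "gripper_width": finger opening in mm.
Only numpy, scipy, OpenCV 4.12 (cv2) and the standard library are available. Lean on these libraries where they do the work, as an engineer would, in place of code of your own. Each camera call takes 0.05 s, during which the arm holds its last target. There are 200 camera calls.

### The job

Lock the jeweller's low steel stone cabinet: swing the open hasp fully shut against the drawer front so that the staple's loop comes through its slot, then take the locking pin (the one with the wide steel disc under its straight handle) out of the wooden tool stand and put it down through the loop until its disc rests on the loop. Leave it standing upright there, let go, with the hasp still shut.

Things in the scene. Friction and masses are not known exactly. Their poses are not given: they have to be found in the camera images.
- hasp (a joint): Hasp angle, rad: 0 shut flat on the cabinet front (stop), 1.57 straight out of it. Starts 0.9-1.7; stays where left, moves under 1 N. Steel strap on edge, 160 mm long, 4 thick, 33 high (50-83 mm above bench). At angle q it runs from hinge along (-sin q, -cos q) in that point's axes. Slot for the staple 60-124 mm from the hinge; solid 124-160 mm: push there, on the side away from the cabinet.
- hinge (a point): Point on the hasp's upright hinge line, 68 mm above the bench, 5 mm in front of the front face of the fixed grey steel cabinet (360 mm wide, 200 deep, 95 high, its drawer shut), near that face's left end. Fixed to the cabinet; axes as for loop. The strap's mid-plane passes through the hinge line.
- loop (a point): Middle of the opening of the staple, a level U of 6 mm steel rod reaching 56 mm out of the cabinet front; 68 mm above bench, 36 mm off the front. Opening 26 mm wide (y); reaches 14 mm outward (-x) of this point and 29 mm inward to the shut strap, but the pin's disc clears the strap only up to 8 mm inward. Axes: x level, into the cabinet; y along its front, left seen from the robot; z up.
- pin_handle (a point): Middle of the pin's upright wooden handle (24 mm dia, 50 high), 30 mm above the underside of its steel disc (42 dia, 5 thick); shank below 10 dia, 46 long; 0.09 kg. z up, x along the row of 3 holes, 70 mm apart, of a fixed wooden stand 58 mm high; disc rests on its top. Other holes: bulb-handled graver, slim 66 mm high burnisher, no wide disc. Seated: this point 33 mm above loop.
Things that resemble listed ones, but are neither listed nor needed, are in the scene too. What is shaped like the part that bears pin_handle but blue or turquoise is not meant.

How it is judged:
By the outcome, as a careful person would: the job done as asked, in the order asked, and still so for the second after the job is handed in, with the robot touching nothing.
It also fails if it takes over 64 s, if anything falls off the work surface, if the arm or the gripper's body presses on something with over 40 N, if the wrist force passes 120 N, or if a joint passes its speed limit or range.

## Working session

There is one attempt and no reset: what is moved stays moved. The work goes in short steps, Python scripts to look and compute and a tool call to move; the robot and the scene stay as the last step left them, time stands still between calls to the robot, and variables do not carry over. Pictures are saved under pics/ and viewed, about 8 in all and at most 12, crops included, and the job is handed in when it is done.

Besides the shell and the picture viewer there is one more tool, called as name(argument=value, ...), one argument or row to a line, values as JSON. servo_tool: Moves the arm, as the interface text tells. Its arguments: {"type":"object","properties":{"rows":{"type":"array","items":{"type":"array","items":{"type":"number"}}}},"required":["rows"]}

```bash
mkdir -p pics; python3 - <<'E'
from bench import *
import cv2,json
s=read_state();print({k:s[k] for k in('clock','position','ee_rot','gripper_width')})
for n in('side','top'):
    d=get_image(n);cv2.imwrite(f'pics/{n}0.png',d['image'][:,:,::-1]);print(n,d['mtx'].tolist() if hasattr(d['mtx'],'tolist') else d['mtx'],d['extrinsics'],[k for k in d])
E
```

```text
{'clock': 0.0, 'position': array([ 220.46930986, -584.24215766,  241.24108922]), 'ee_rot': array([-1.79333910e-01,  9.83787680e-01,  1.04520785e-03, -2.37744500e-04]), 'gripper_width': 85.3518635294391}
side [[428.30764412918006, 0.0, 323.45937075020544], [0.0, 428.30764412918006, 200.19588377027716], [0.0, 0.0, 1.0]] [[-7.91063137e-01  4.00417474e-01 -4.62476983e-01  5.01661279e+01]
 [-6.11542767e-01 -5.36563942e-01  5.81476208e-01  5.60510288e+02]
 [-1.53152389e-02  7.42808847e-01  6.69328365e-01  8.26819836e+02]
 [ 0.00000000e+00  0.00000000e+00  0.00000000e+00  1.00000000e+00]] ['image', 'mtx', 'extrinsics']
top [[435.33300937245343, 0.0, 314.7886639095987], [0.0, 435.33300937245343, 200.73135727418392], [0.0, 0.0, 1.0]] [[ 5.51618866e-03  9.94290941e-01 -1.06560290e-01  4.09267976e+02]
 [-9.99801364e-01  3.44285613e-03 -1.96310679e-02 -7.94562155e+01]
 [-1.91521212e-02  1.06647412e-01  9.94112431e-01  1.16520516e+03]
 [ 0.00000000e+00  0.00000000e+00  0.00000000e+00  1.00000000e+00]] ['image', 'mtx', 'extrinsics']
```

View pics/top0.png

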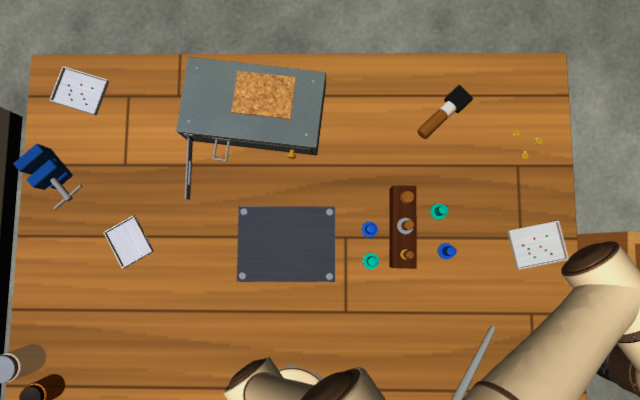

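View pics/side0.png

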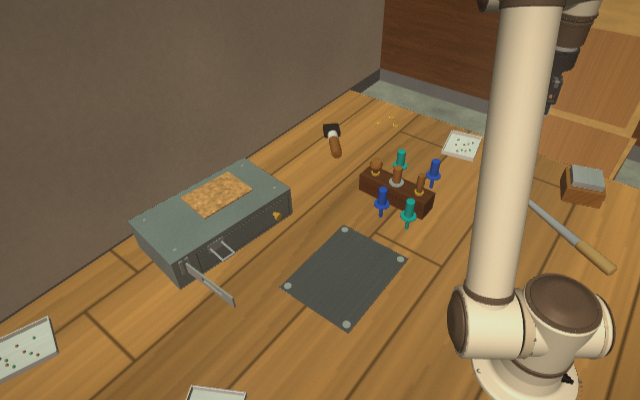

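Top: cabinet with hasp (hinge ~(189,135), tip ~(187,198)) and staple ~(220,150); stand with the disc pin in the middle hole ~(405,226). Enlarge for precise pixels.

```bash
cat > h.py <<'E'
from bench import *
import numpy as np,cv2
def ray(d,u,v):
    K=d['mtx'];E=np.array(d['extrinsics']);a=np.array([(u-K[0][2])/K[0][0],-(v-K[1][2])/K[1][1],-1.])
    return E[:3,3],E[:3,:3]@a
def onz(d,u,v,z):
    o,r=ray(d,u,v);return o+r*(z-o[2])/r[2]
def tri(obs):
    A=np.zeros((3,3));b=np.zeros(3)
    for d,u,v in obs:
        o,r=ray(d,u,v);r=r/np.linalg.norm(r);P=np.eye(3)-np.outer(r,r);A+=P;b+=P@o
    return np.linalg.solve(A,b)
def proj(d,p):
    E=np.array(d['extrinsics']);c=E[:3,:3].T@(np.array(p)-E[:3,3]);K=d['mtx']
    return np.array([K[0][2]+K[0][0]*c[0]/-c[2],K[1][2]-K[1][1]*c[1]/-c[2]])
E
python3 - <<'E'
import cv2,numpy as np
t=cv2.imread('pics/top0.png');s=cv2.imread('pics/side0.png')
def c(i,x,y,w,h):
    r=cv2.resize(i[y:y+h,x:x+w],(400,300),interpolation=cv2.INTER_CUBIC)
    for k in range(0,w,20):cv2.putText(r,str(x+k),(int(k*400/w),8),0,.3,(0,255,255));cv2.line(r,(int(k*400/w),9),(int(k*400/w),14),(0,255,255))
    for k in range(0,h,10):cv2.putText(r,str(y+k),(0,int(k*300/h)+3),0,.3,(0,255,255))
    return r
cv2.imwrite('pics/z.png',np.vstack([np.hstack([c(t,170,110,120,90),c(t,365,180,80,90)[:, :]]),np.hstack([c(s,170,220,80,90),c(s,350,140,100,90)])]))
E
```

```text
(no output)
```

View pics/z.png

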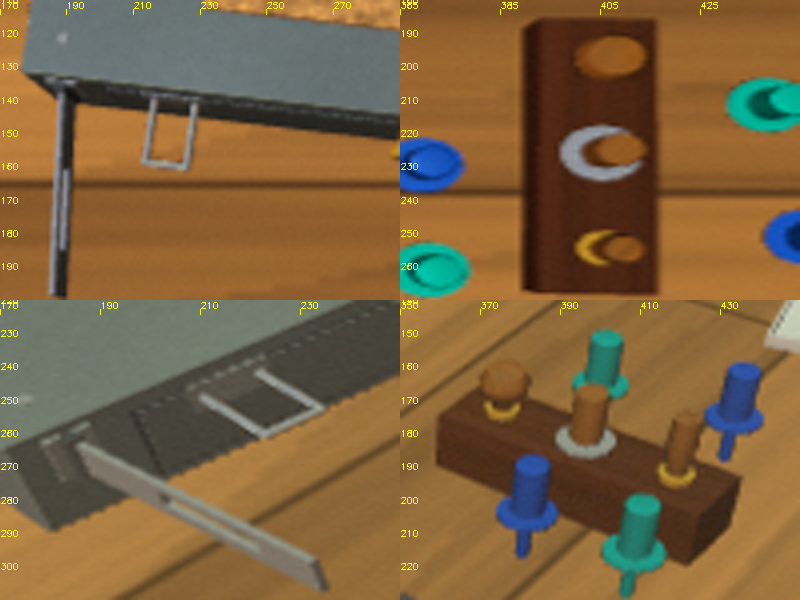

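```bash
cat > m.py <<'E'
from h import *
t=get_image('top');s=get_image('side')
P=lambda n,p:print(n,np.round(p,1))
for n,u,v,z in [('hinge',189.5,134.6,83),('tip',187.1,198.5,83),('stL',213.5,158.6,71),('stR',226.4,160.4,71),('stLb',215.9,139.1,71),('stRb',228.8,140.9,71),('cabL',177.5,131.6,95),('disc',405.6,225.6,63),('htop',409.4,225,113)]:P('top '+n,onz(t,u,v,z))
for n,u,v,z in [('stL',223,261,68),('stR',234.6,252.4,68),('stLb',210.5,250,68),('disc',396.3,182,63),('htop',397.5,167,113),('tip',234.6,299.5-8,83)]:P('side '+n,onz(s,u,v,z))
P('tri stL',tri([(t,213.5,158.6),(s,223,261)]));P('stR',tri([(t,226.4,160.4),(s,234.6,252.4)]));P('disc',tri([(t,405.6,225.6),(s,396.3,182)]));P('htop',tri([(t,409.4,225),(s,397.5,167)]))
for u,v in [(177.5,131.6),(317,153)]: P('front',onz(t,u,v,95))
for u,v in [(410,188),(403,268),(398,187)]: P('stand',onz(t,u,v,58))
E
python3 m.py
```

```text
top hinge [694.2 263.2  83. ]
top tip [529.8 263.3  83. ]
top stL [634.4 202.8  71. ]
top stR [629.8 169.4  71. ]
top stLb [685.5 198.1  71. ]
top stRb [680.8 164.6  71. ]
top cabL [698.8 290.2  95. ]
top disc [ 465.1 -287.    63. ]
top htop [ 464.1 -286.8  113. ]
side stL [631.9 204.4  68. ]
side stR [629.6 170.2  68. ]
side stLb [680.7 199.3  68. ]
side disc [ 461.6 -284.3   63. ]
side htop [ 464.7 -286.2  113. ]
side tip [538.4 253.6  83. ]
tri stL [634.8 203.6  65.3]
stR [630.3 170.   67.4]
disc [ 464.5 -288.2   59. ]
htop [ 464.4 -286.6  112.8]
front [698.8 290.2  95. ]
front [644.1 -63.2  95. ]
stand [ 561.5 -300.8   58. ]
stand [ 359.1 -279.7   58. ]
stand [ 564.  -270.3   58. ]
```

servo_tool(
  rows=[
    [0,0,0,0,0,0,7.4],
    [0,0,0,0,0,0,7.4],
    [0,0,0,0,0,0,7.4],
    [0,0,0,0,0,0,7.3],
    [0,-0.8,4,0,0,0,0],
    [0,-0.8,4,0,0,0,0],
    [0,-0.8,4,0,0,0,0],
    [0,-0.8,4,0,0,0,0],
    [0,-0.8,4,0,0,0,0],
    [0,-0.8,4,0,0,0,0],
    [0,-0.8,4,0,0,0,0],
    [0,-0.8,4,0,0,0,0],
  ],
)

```text
clock: 1.4
position: [333.2, -276.8, 242.4]
ee_rot: [0.077, 0.997, -0.0, 0.0]
contact_force: [0.5, -0.2, 0.3]
gripper_width: -0.2
```

servo_tool(
  rows=[
    [0,-0.8,4,0,0,0,0],
    [0,-0.8,4,0,0,0,0],
    [0,-0.8,4,0,0,0,0],
    [0,-0.8,4,0,0,0,0],
    [0,-0.8,4,0,0,0,0],
    [0,-0.8,4,0,0,0,0],
    [0,-0.8,4,0,0,0,0],
    [0,-0.8,4,0,0,0,0],
    [0,-0.8,4,0,0,0,0],
    [0,-0.8,4,0,0,0,0],
    [0,-0.8,4,0,0,0,0],
    [0,0,0,0,0,0,0],
  ],
)

```text
clock: 2.6
position: [489.0, 146.7, 241.8]
ee_rot: [0.075, 0.997, 0.0, 0.0]
contact_force: [-0.7, -0.5, 0.1]
gripper_width: -0.3
```

```bash
python3 - <<'E'
from h import *
d=get_image('wrist');cv2.imwrite('pics/w1.png',d['image'][:,:,::-1]);np.savez('pics/w1.npz',m=d['mtx'],e=d['extrinsics']);print(np.round(d['extrinsics'],3))
for p in [(694,263,68),(647,183.5,68),(530,263,83)]:print(proj(d,p))
E
```

```text
[[ 1.49000e-01 -9.34000e-01 -3.24000e-01  4.05727e+02]
 [ 9.89000e-01  1.41000e-01  4.90000e-02  1.59917e+02]
 [ 0.00000e+00 -3.28000e-01  9.45000e-01  3.73443e+02]
 [ 0.00000e+00  0.00000e+00  0.00000e+00  1.00000e+00]]
[454.82597617 340.44216973]
[378.55823406 314.10440154]
[456.41461726 206.69872041]
```

View pics/w1.png

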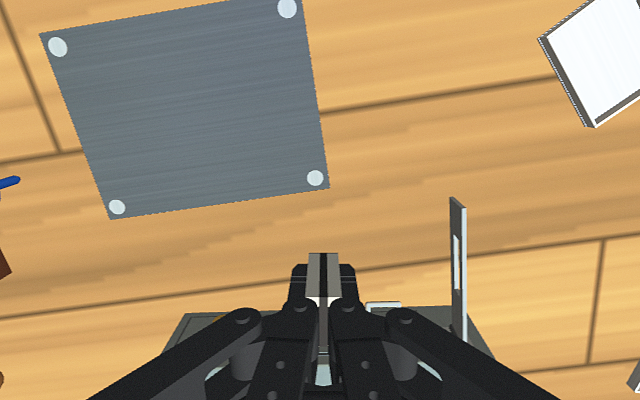

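```bash
python3 - <<'E'
from h import *
z=np.load('pics/w1.npz');d=dict(mtx=z['m'],extrinsics=z['e']);print(z['m'][0])
for n,u,v,h in [('bar',383,304,70),('barL',400,303,70),('barR',366,305,70),('tip top',465,208,83),('tip bot',452,197,50),('cabfrontL',467,307,95),('cabL2',185,314,95)]:print(n,np.round(onz(d,u,v,h),1))
im=cv2.imread('pics/w1.png')[180:340,340:500]
cv2.imwrite('pics/w1z.png',cv2.resize(im,(800,600)[::1] if 0 else (600,600),interpolation=cv2.INTER_CUBIC))
E
```

```text
[343.18524943   0.         322.98070829]
bar [633.5 189.2  70. ]
barL [634.9 206.8  70. ]
barR [632.1 171.4  70. ]
tip top [532.4 270.6  83. ]
tip bot [533.1 270.6  50. ]
cabfrontL [630.2 266.5  95. ]
cabL2 [597.5  -4.4  95. ]
```

View pics/w1z.png

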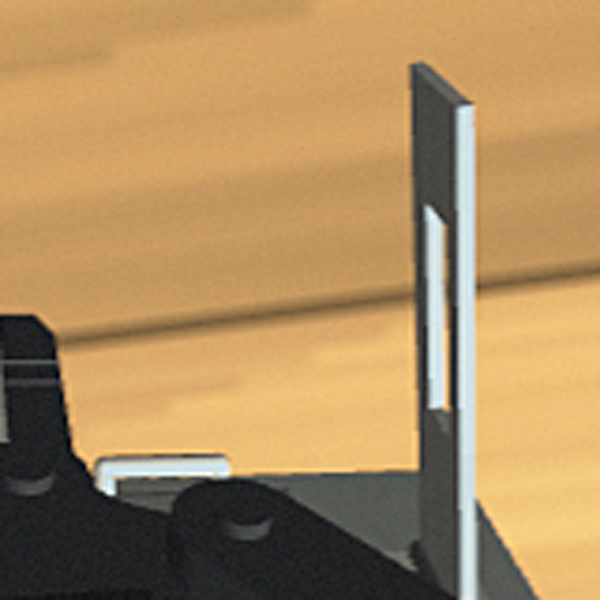

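servo_tool(
  rows=[
    [0,-0.7,3.6,0,0,0,0],
    [0,-0.7,3.6,0,0,0,0],
    [0,-0.7,3.6,0,0,0,0],
    [0,-0.7,3.6,0,0,0,0],
    [0,-0.7,3.6,0,0,0,0],
    [0,0,0,3.5,0,0,0],
    [0,0,0,3.5,0,0,0],
    [0,0,0,3.5,0,0,0],
    [0,0,0,3.5,0,0,0],
    [0,0,0,2.5,0,0,0],
    [0,0,0,0.7,0,0,0],
    [0,0,0,0,0,0,0],
  ],
)

```text
clock: 3.85
position: [549.4, 314.4, 69.6]
ee_rot: [0.077, 0.997, -0.001, -0.001]
contact_force: [1.2, 0.1, 0.8]
gripper_width: 0.2
```

servo_tool(
  rows=[
    [0,-0.4,-1.5,0,0,0,0],
    [0,-0.4,-1.6,0,0,0,0],
    [0,-0.4,-1.9,0,0,0,0],
    [0,-0.4,-1.9,0,0,0,0],
    [0,-0.5,-1.9,0,0,0,0],
    [0,-1.0,-1.5,0,0,0,0],
    [0,-1.1,-1.4,0,0,0,0],
    [0,-1.2,-1.4,0,0,0,0],
    [0,-1.2,-1.3,0,0,0,0],
    [0,-1.1,-0.6,0,0,0,0],
    [0,-1.1,-0.6,0,0,0,0],
    [0,-1.1,-0.6,0,0,0,0],
  ],
)

```text
clock: 5.05
position: [623.5, 139.6, 70.3]
ee_rot: [0.077, 0.997, 0.0, 0.0]
contact_force: [0.6, 0.3, 0.1]
gripper_width: 0.1
```

servo_tool(
  rows=[
    [0,-0.8,-0.2,0,0,0,0],
    [0,-0.8,-0.2,0,0,0,0],
    [0,-0.8,-0.2,0,0,0,0],
    [0,-0.5,-0.1,0,0,0,0],
    [0,-0.4,0,0,0,0,0],
    [0,0,0,0,0,0,0],
  ],
)

```text
clock: 5.65
position: [654.6, 128.2, 70.2]
ee_rot: [0.077, 0.997, 0.0, 0.0]
contact_force: [0.2, -0.6, 0.3]
gripper_width: 0.1
```

```bash
python3 - <<'E'
from h import *
t=get_image('top')['image'][:,:,::-1];s=get_image('side')['image'][:,:,::-1]
a=cv2.resize(t[110:200,170:270],(400,360),interpolation=cv2.INTER_CUBIC);b=cv2.resize(s[200:290,160:260],(400,360),interpolation=cv2.INTER_CUBIC)
cv2.imwrite('pics/c2.png',np.hstack([a,b]))
E
```

```text
(no output)
```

View pics/c2.png

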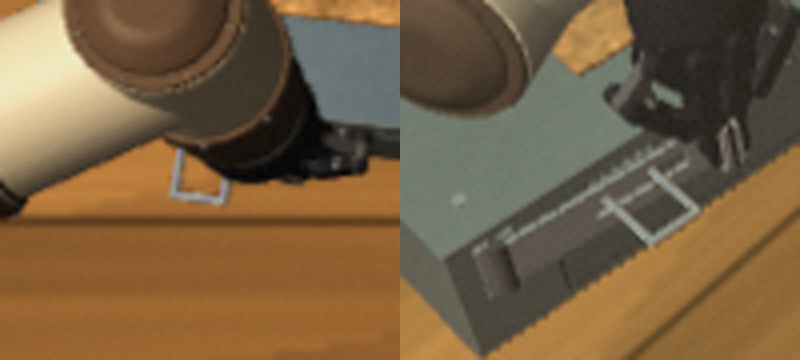

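Hasp (right panel, (490,250)→(690,150)) is almost flat with the staple through its slot; push on until contact force rises.

servo_tool(
  rows=[
    [0,-0.3,0,0,0,0,0],
    [0,-0.2,0,0,0,0,0],
    [0,-0.2,0,0,0,0,0],
    [0,0,0,0,0,0,0],
  ],
)

```text
clock: 6.15
position: [661.4, 127.1, 70.3]
ee_rot: [0.077, 0.997, 0.0, 0.0]
contact_force: [-0.4, -1.0, 0.1]
gripper_width: 0.0
```

servo_tool(
  rows=[
    [0,-0.2,0,0,0,0,0],
    [0,-0.2,0,0,0,0,0],
    [0,0,0,0,0,0,0],
  ],
)

```text
clock: 6.45
position: [662.5, 126.8, 70.2]
ee_rot: [0.077, 0.997, -0.0, -0.003]
contact_force: [-7.1, 3.4, 4.4]
gripper_width: -0.1
```

servo_tool(
  rows=[
    [0,-0.1,0,0,0,0,0],
    [0,0,0,0,0,0,0],
    [0,0.5,0,0,0,0,0],
    [0,1,0,0,0,0,0],
    [0,1.5,0,0,0,0,0],
    [0,0,0,-3,0,0,0],
    [0,0,0,-4,0,0,0],
    [0,0,0,-4,0,0,0],
    [0,0,0,-4,0,0,0],
    [0,0,0,-2,0,0,0],
    [0.55,0,-2,0,0,0,0],
    [0.55,0.9,-3.6,0,0,0,0],
  ],
)

```text
clock: 7.65
position: [619.1, 77.3, 239.7]
ee_rot: [0.076, 0.997, 0.0, 0.0]
contact_force: [-0.2, -1.3, -0.0]
gripper_width: 28.5
```

servo_tool(
  rows=[
    [0.55,0.9,-3.6,0,0,0,0],
    [0.55,0.9,-3.6,0,0,0,0],
    [0.55,0.9,-3.6,0,0,0,0],
    [0.55,0.9,-3.6,0,0,0,0],
    [0.55,0.9,-3.6,0,0,0,0],
    [0.55,0.9,-3.6,0,0,0,0],
    [0.55,0.9,-3.6,0,0,0,0],
    [0.55,0.9,-3.6,0,0,0,0],
    [0.55,0.9,-3.6,0,0,0,0],
    [0.55,0.5,-3,0,0,0,0],
    [0.55,0,0,0,0,0,0],
  ],
)

```text
clock: 8.75
position: [476.9, -262.4, 238.9]
ee_rot: [0.08, 0.997, 0.0, -0.001]
contact_force: [0.2, 0.4, -0.1]
gripper_width: 47.2
```

```bash
python3 - <<'E'
from h import *
t=get_image('top')['image'][:,:,::-1];s=get_image('side')['image'][:,:,::-1];d=get_image('wrist');w=d['image'][:,:,::-1]
np.savez('pics/w2.npz',m=d['mtx'],e=d['extrinsics'])
a=cv2.resize(t[110:170,170:250],(400,300),interpolation=cv2.INTER_CUBIC);b=cv2.resize(s[210:285,160:260],(400,300),interpolation=cv2.INTER_CUBIC)
c=cv2.resize(w,(480,300))
cv2.imwrite('pics/c3.png',np.vstack([np.hstack([a,b]),np.hstack([c,np.zeros((300,320,3),np.uint8)])]))
print(proj(d,(464.5,-286.7,113)),proj(d,(464.5,-286.7,63)))
print(np.round(read_state()['position'],1))
E
```

```text
[285.80526741 182.23832043] [291.36245919 167.14035241]
[ 478.8 -259.6  239.4]
```

View pics/c3.png

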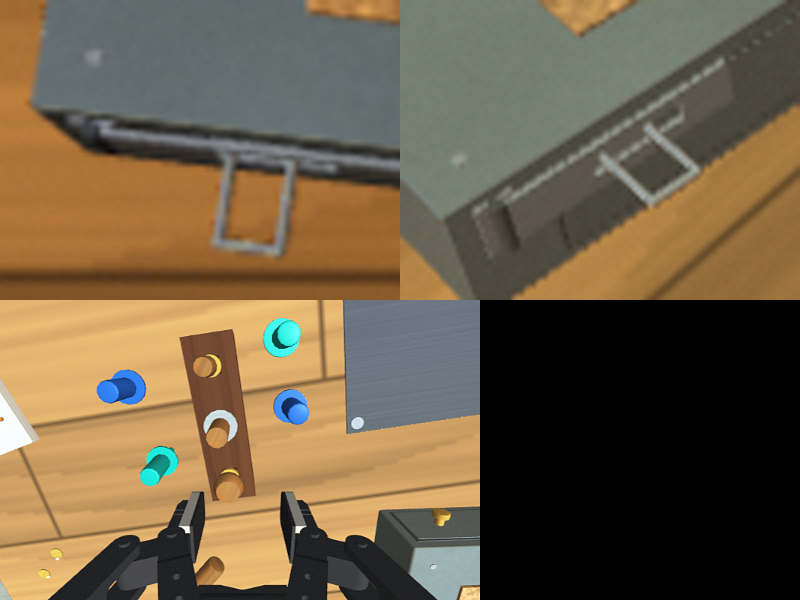

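servo_tool(
  rows=[
    [0.55,0.5,-1.4,0,0,0,0],
    [0.55,0.4,-1.4,0,0,0,0],
    [0.55,0,0,3,0,0,0],
    [0.55,0,0,4,0,0,0],
    [0.55,0,0,3,0,0,0],
    [0.55,0,0,0,0,0,0],
  ],
)

```text
clock: 9.5
position: [463.3, -285.1, 136.1]
ee_rot: [0.077, 0.997, 0.001, -0.005]
contact_force: [0.0, -0.0, -0.7]
gripper_width: 46.8
```

```bash
python3 - <<'E'
from h import *
d=get_image('wrist');w=d['image'][:,:,::-1]
cv2.imwrite('pics/w3.png',w)
print(proj(d,(464.5,-286.7,113)),proj(d,(464.5,-286.7,63)));s=read_state()
print(np.round(s['position'],1),s['ee_rot'])
p=s['position'];print('axis',[np.round(proj(d,(p[0],p[1],z))) for z in(113,63)])
E
```

```text
[318.79420487 259.72966518] [319.54597679 222.28191009]
[ 465.3 -286.   138.9] [ 7.68003172e-02  9.97043994e-01  2.67685445e-04 -2.21645981e-03]
axis [array([320., 261.]), array([321., 223.])]
```

View pics/w3.png

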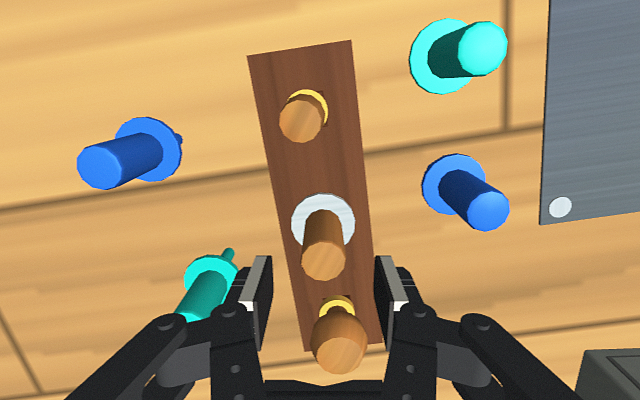

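servo_tool(
  rows=[
    [0.55,0,0.1,2,0,0,0],
    [0.55,0,0,2,0,0,0],
    [0.55,0,0,1.5,0,0,0],
    [0.55,0,0,0,0,0,0],
    [0.2,0,0,0,0,0,0],
    [0.2,0,0,0,0,0,0],
    [0.2,0,0,0,0,0,0],
    [0.2,0,0,0,0,0,0],
    [0.2,0,0,0,0,0,0],
  ],
)

```text
clock: 10.45
position: [468.1, -285.5, 87.5]
ee_rot: [0.077, 0.997, -0.001, 0.002]
contact_force: [-0.1, 0.5, 7.0]
gripper_width: 22.6
```

servo_tool(
  rows=[
    [0,0,0,0,0,0,0],
    [0,0,0,0,0,0,0],
    [0,0,0,0,0,0,0],
  ],
)

```text
clock: 10.75
position: [468.1, -285.5, 87.4]
ee_rot: [0.077, 0.997, -0.001, 0.002]
contact_force: [0.1, 0.1, 6.4]
gripper_width: 22.9
```

servo_tool(
  rows=[
    [0,0,0,-1.5,0,0,0],
    [0,0,0,-2.5,0,0,0],
    [0,0,0,-3,0,0,0],
    [0,0,0,-3,0,0,0],
    [0,0,0,-3,0,0,0],
    [0,0,0,-2,0,0,0],
    [0,0,0,0,0,0,0],
    [0,0,0,0,0,0,0],
  ],
)

```text
clock: 11.55
position: [466.1, -284.6, 235.1]
ee_rot: [0.077, 0.997, 0.0, 0.0]
contact_force: [0.3, 0.5, -1.6]
gripper_width: 22.8
```

```bash
python3 - <<'E'
from h import *
t=get_image('top')['image'][:,:,::-1];s=get_image('side')['image'][:,:,::-1];d=get_image('wrist');w=d['image'][:,:,::-1]
st=read_state();p=st['position'];print(np.round(p,1),st['ee_rot'],st['gripper_width'],st['contact_force'])
b=cv2.resize(s[80:230,330:480],(300,300),interpolation=cv2.INTER_CUBIC)
cv2.imwrite('pics/c4.png',np.hstack([b,cv2.resize(w,(480,300))]))
E
```

```text
[ 465.8 -284.6  233.7] [ 7.70584449e-02  9.97025331e-01  5.16752362e-04 -1.48937975e-03] 22.436214653391854 [-0.49571052  0.48013951 -0.73879667]
```

View pics/c4.png

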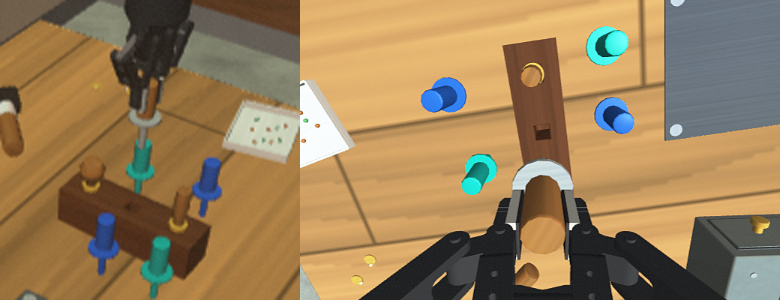

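```bash
python3 - <<'E'
from h import *
d=get_image('wrist');p=read_state()['position'];print(p)
w=d['image'][200:400,230:420,::-1].copy()
for c,z,r in [((0,255,0),-24.4,21),((0,0,255),25.6,12)]:
  q=np.array([proj(d,p+np.array([r*np.cos(a),r*np.sin(a),z])) for a in np.linspace(0,6.28,40)])
  print(q.min(0),q.max(0))
  w=np.ascontiguousarray(w)
  cv2.polylines(w,[np.int32(q-[230,200])],True,c,1)
cv2.imwrite('pics/w4.png',cv2.resize(w,(570,600),interpolation=cv2.INTER_CUBIC))
E
```

```text
[ 465.89751339 -284.6464177   233.84280347]
[280.24705028 217.87932398] [362.6477524  291.39206612]
[288.71416094 292.87130933] [353.21271401 346.47836481]
```

View pics/w4.png

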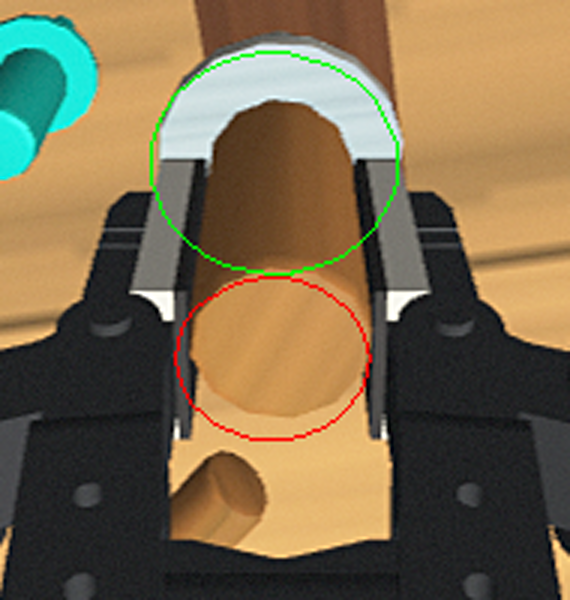

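servo_tool(
  rows=[
    [0,-0.4,2,0,0,0,0],
    [0,-0.8,3.5,0,0,0,0],
    [0,-0.8,3.5,0,0,0,0],
    [0,-0.8,3.5,0,0,0,0],
    [0,-0.8,3.5,0,0,0,0],
    [0,-0.8,3.5,0,0,0,0],
    [0,-0.8,3.5,0,0,0,0],
    [0,-0.8,3.5,0,0,0,0],
    [0,-0.8,3.5,0,0,0,0],
    [0,-0.8,3.5,0,0,0,0],
    [0,-0.8,3.5,0,0,0,0],
    [0,-0.8,3.5,0,0,0,0],
  ],
)

```text
clock: 12.95
position: [619.7, 102.5, 234.1]
ee_rot: [0.077, 0.997, -0.0, -0.001]
contact_force: [0.9, -0.1, -0.2]
gripper_width: 22.4
```

servo_tool(
  rows=[
    [0,-0.8,3.5,0,0,0,0],
    [0,-0.8,3.5,0,0,0,0],
    [0,-0.5,2,0,0,0,0],
    [0,0,0.8,0,0,0,0],
    [0,0,0,0,0,0,0],
    [0,0,0,0,0,0,0],
    [0,0,0,0,0,0,0],
  ],
)

```text
clock: 13.65
position: [655.1, 193.6, 235.5]
ee_rot: [0.078, 0.997, -0.0, -0.0]
contact_force: [0.3, -0.3, -1.1]
gripper_width: 22.5
```

servo_tool(
  rows=[
    [0,0.3,-0.9,0,0,0,0],
    [0,0,0,2,0,0,0],
    [0,0,0,2.5,0,0,0],
    [0,0,0,2,0,0,0],
    [0,0,0,0.5,0,0,0],
    [0,0,0,0,0,0,0],
    [0,0,0,0,0,0,0],
  ],
)

```text
clock: 14.35
position: [651.8, 186.2, 166.9]
ee_rot: [0.077, 0.997, 0.0, 0.001]
contact_force: [0.3, 0.3, 0.2]
gripper_width: 22.7
```

```bash
python3 - <<'E'
from h import *
t=get_image('top')['image'][:,:,::-1];S=get_image('side');s=S['image'][:,:,::-1];d=get_image('wrist');w=d['image'][:,:,::-1]
p=np.mean([read_state()['position'] for _ in range(3)],0);print(np.round(p,1))
b=cv2.resize(s[190:270,180:260],(400,400),interpolation=cv2.INTER_CUBIC)
c=cv2.resize(t[110:190,180:260],(400,400),interpolation=cv2.INTER_CUBIC)
cv2.imwrite('pics/c5.png',np.hstack([b,c]))
E
```

```text
[651.7 186.5 166.9]
```

View pics/c5.png

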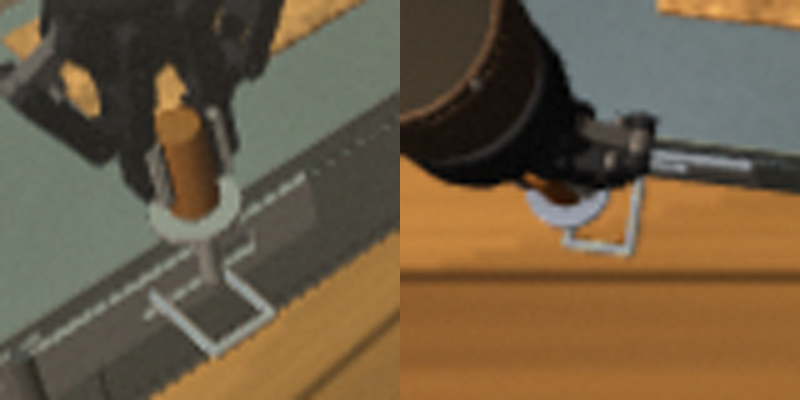

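```bash
python3 - <<'E'
from h import *
S=get_image('side');T=get_image('top')
f=lambda n,x:print(n,np.round(x,1))
f('bottom side',onz(S,222.6,245.5,87.5));f('disc side',onz(S,219,232,138));f('disc top',onz(T,213.4,149.6,138));f('htop side',onz(S,180+178/5,190+120/5,188))
# staple in side, loop opening: bar centre and prediction
f('barside',onz(S,180+243/5,190+333/5,68))
for p in [(651.7,187.5,136),(651.7,187.5,87),(651,186.4,68),(643,186.4,68)]:f('pred side',proj(S,p)),f('pred top',proj(T,p))
E
```

```text
bottom side [652.5 182.3  87.5]
disc side [648.1 185.4 138. ]
disc top [642.7 186.4 138. ]
htop side [651.3 180.4 188. ]
barside [631.3 187.6  68. ]
pred side [217.4 232.5]
pred top [213.3 146.1]
pred side [221.2 247.1]
pred top [218.1 150.6]
pred side [223.2 252.4]
pred top [220.3 152.5]
pred side [225.5 254. ]
pred top [220.2 155.6]
```

servo_tool(
  rows=[
    [0,0.2,0,0.5,0,0,0],
    [0,0,0,0.5,0,0,0],
    [0,0,0,0.5,0,0,0],
    [0,0,0,0.5,0,0,0],
    [0,0,0,0.5,0,0,0],
    [0,0,0,0.5,0,0,0],
    [0,0,0,0,0,0,0],
  ],
)

```text
clock: 15.3
position: [648.6, 186.4, 134.1]
ee_rot: [0.077, 0.997, -0.0, -0.001]
contact_force: [-0.1, -0.1, -1.9]
gripper_width: 22.4
```

```bash
python3 - <<'E'
from h import *
S=get_image('side');s=S['image'][:,:,::-1];t=get_image('top')['image'][:,:,::-1]
b=cv2.resize(s[200:280,180:260],(400,400),interpolation=cv2.INTER_CUBIC)
c=cv2.resize(t[110:190,180:260],(400,400),interpolation=cv2.INTER_CUBIC)
cv2.imwrite('pics/c6.png',np.hstack([b,c]))
E
```

```text
(no output)
```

View pics/c6.png

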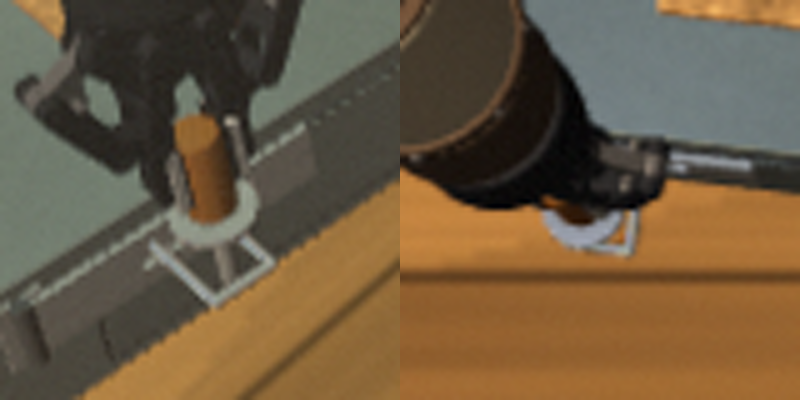

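Shank is inside the loop (side crop (222,262), loop centre expected (216,262)), with no contact force. This was my 12th and last picture; continue on numbers.

servo_tool(
  rows=[
    [0,0,0,0.5,0,0,0],
    [0,0,0,0.5,0,0,0],
    [0,0,0,0.5,0,0,0],
    [0,0,0,0.5,0,0,0],
    [0,0,0,0.2,0,0,0],
    [0,0,0,0,0,0,0],
  ],
)

```text
clock: 16.0
position: [648.9, 186.6, 112.7]
ee_rot: [0.077, 0.997, -0.0, -0.0]
contact_force: [-0.4, 0.8, -0.9]
gripper_width: 22.6
```

servo_tool(
  rows=[
    [0,0,0,0.2,0,0,0],
    [0,0,0,0.2,0,0,0],
    [0,0,0,0.2,0,0,0],
    [0,0,0,0,0,0,0],
  ],
)

```text
clock: 16.4
position: [648.9, 186.6, 106.9]
ee_rot: [0.077, 0.997, -0.0, -0.0]
contact_force: [-0.3, 0.1, -1.1]
gripper_width: 22.5
```

servo_tool(
  rows=[
    [0,0,0,0.15,0,0,0],
    [0,0,0,0.15,0,0,0],
    [0,0,0,0.15,0,0,0],
    [0,0,0,0,0,0,0],
  ],
)

```text
clock: 16.8
position: [648.9, 186.6, 102.5]
ee_rot: [0.077, 0.997, -0.0, -0.0]
contact_force: [0.8, -0.2, -1.5]
gripper_width: 22.6
```

servo_tool(
  rows=[
    [0,0,0,0.15,0,0,0],
    [0,0,0,0.15,0,0,0],
    [0,0,0,0,0,0,0],
  ],
)

```text
clock: 17.1
position: [649.3, 186.7, 100.5]
ee_rot: [0.077, 0.997, 0.0, 0.0]
contact_force: [-1.3, -0.5, 2.5]
gripper_width: 22.7
```

servo_tool(
  rows=[
    [0,0,0,0.1,0,0,0],
    [0,0,0,0,0,0,0],
    [0,0,0,0,0,0,0],
  ],
)

```text
clock: 17.4
position: [649.3, 186.7, 100.4]
ee_rot: [0.077, 0.997, 0.0, 0.001]
contact_force: [-2.7, -1.1, 5.8]
gripper_width: 23.1
```

Seated (force rises, z stalls). Release.

servo_tool(
  rows=[
    [0.35,0,0,0,0,0,0],
    [0.4,0,0,0,0,0,0],
    [0.5,0,0,0,0,0,0],
    [0.5,0,0,0,0,0,0],
    [0.5,0,0,0,0,0,0],
    [0.5,0,0,0,0,0,0],
  ],
)

```text
clock: 18.0
position: [649.1, 186.6, 98.6]
ee_rot: [0.077, 0.997, -0.0, -0.0]
contact_force: [0.2, 0.0, -0.0]
gripper_width: 42.9
```

servo_tool(
  rows=[
    [0.5,0,0,-0.5,0,0,0],
    [0.5,0,0,-1,0,0,0],
    [0.5,0,0,-2,0,0,0],
    [0.5,0,0,-3,0,0,0],
    [0.5,0,0,-4,0,0,0],
    [0.5,0,0,-4,0,0,0],
    [0.5,0,-4,0,0,0,0],
    [0.5,0,-4,0,0,0,0],
    [0.5,0,-4,0,0,0,0],
    [0.5,0,-4,0,0,0,0],
    [0.5,0,-4,0,0,0,0],
    [0.5,0,0,0,0,0,0],
  ],
)

```text
clock: 19.2
position: [617.5, -15.0, 245.4]
ee_rot: [0.079, 0.997, -0.0, 0.001]
contact_force: [0.2, 0.3, 0.3]
gripper_width: 42.7
```

```bash
python3 - <<'E'
from h import *
S=get_image('side');T=get_image('top')
st=read_state();print(st['clock'],np.round(st['position'],1),np.round(st['contact_force'],1),st['gripper_width'])
for n,d,x0,y0,x1,y1 in [('side',S,195,205,255,275),('top',T,190,120,245,170)]:
    im=d['image'][y0:y1,x0:x1];cv2.imwrite(f'pics/fin_{n}.png',im[:,:,::-1])
    h=cv2.cvtColor(im,cv2.COLOR_RGB2HSV);m=((h[...,0]>5)&(h[...,0]<20)&(h[...,1]>130)&(h[...,2]>60)).astype(np.uint8)
    k,l,s,c=cv2.connectedComponentsWithStats(m)
    for i in range(1,k):
        if s[i,4]>15:print(n,'brown',s[i,:2]+[x0,y0],s[i,2:],np.round(c[i]+[x0,y0],1))
    for p in [(649.3,186.7,101),(649.3,186.7,126),(649.3,186.7,76)]:print('pred',np.round(proj(d,p),1))
    g=cv2.cvtColor(im,cv2.COLOR_RGB2GRAY)
    m=(g>140)&(h[...,1]<60);y,x=np.nonzero(m);print('bright px x',x.min()+x0,x.max()+x0,'y',y.min()+y0,y.max()+y0,m.sum())
E
```

```text
19.3 [618.5 -11.8 245. ] [-0.1 -0.3  0.5] 42.73770223996836
side brown [195 205] [ 31  13 241] [207.2 209.2]
side brown [216 233] [ 13  21 190] [222.1 243.1]
side brown [203 239] [ 52  36 900] [237.4 262.7]
pred [221.1 243.3]
pred [219.2 235.8]
pred [223.  250.6]
bright px x 195 240 y 225 260 132
top brown [201 127] [ 7 12 41] [203.8 133.3]
top brown [205 146] [ 40  24 637] [228. 160.]
pred [217.1 150.3]
pred [214.6 148. ]
pred [219.4 152.5]
bright px x 190 226 y 120 160 101
```

```bash
python3 - <<'E'
from h import *
S=get_image('side');T=get_image('top')
c3=cv2.imread('pics/c3.png')
for n,d,(y0,y1,x0,x1),o in [('side',S,(210,285,160,260),c3[:300,400:]),('top',T,(110,170,170,250),c3[:300,:400])]:
    now=cv2.resize(d['image'][y0:y1,x0:x1,::-1],(400,300),interpolation=cv2.INTER_CUBIC)
    df=np.abs(now.astype(int)-o).max(2)>45
    y,x=np.nonzero(df);k=400/(x1-x0)
    print(n,'changed px box',x.min()/k+x0,x.max()/k+x0,y.min()/k+y0,y.max()/k+y0,int(df.sum()/k/k))
x0,y0=212,230
h=cv2.cvtColor(S['image'][y0:257,x0:232],cv2.COLOR_RGB2HSV);m=(h[...,0]>5)&(h[...,0]<20)&(h[...,1]>130)
for r in range(m.shape[0]):
    x=np.nonzero(m[r])[0]
    if len(x):print(y0+r,x.min()+x0,x.max()+x0,end=' | ')
print();print([np.round(proj(S,(650,185,z)),1) for z in(126,76)])
E
```

```text
side changed px box 216.0 234.0 233.5 265.5 224
top changed px box 170.0 249.8 110.0 169.8 3489
233 221 222 | 234 218 224 | 235 217 225 | 236 216 225 | 237 216 226 | 238 216 226 | 239 216 226 | 240 217 226 | 241 217 226 | 242 217 227 | 243 217 227 | 244 218 227 | 245 218 227 | 246 218 227 | 247 219 228 | 248 219 228 | 249 219 228 | 250 219 228 | 251 220 228 | 252 220 227 | 253 222 225 | 
[array([219.5, 235.2]), array([223.3, 250. ])]
```

```bash
python3 - <<'E'
from h import *
T=get_image('top');n=T['image'][:,:,::-1];o=cv2.imread('pics/top0.png')
df=(np.abs(n.astype(int)-o).max(2)>45)
for r in range(0,400,20):print(''.join('#' if df[r:r+20,c:c+16].mean()>.4 else '+' if df[r:r+20,c:c+16].mean()>.1 else '.' for c in range(0,640,16)))
print(n[110:170:8,170:250:10].tolist()[:8:2])
E
```

```text
........................................
........................................
........................................
................##+.....................
............++#####.....................
........+##########+....................
.......+###########+....................
........######+.++#+....................
.........####...........................
.........####...........................
.........####+..........................
.........#####...........#..............
.........#####.....................+###.
.........#####.....................#####
.........#####+....................+####
.........#####+...................+#####
.........######..................+######
.........######................++#######
.........#########..+##.......+#########
.........#########+#####.....+#######.+#
[[[155, 199, 225], [164, 209, 232], [166, 212, 233], [112, 147, 172], [174, 219, 236], [179, 223, 236], [181, 225, 236], [182, 227, 236]], [[155, 199, 223], [187, 230, 235], [182, 226, 236], [52, 76, 103], [161, 205, 229], [155, 199, 225], [150, 192, 218], [142, 183, 209]], [[152, 196, 222], [124, 161, 185], [73, 97, 114], [122, 160, 184], [70, 91, 108], [89, 117, 136], [72, 96, 112], [50, 67, 78]], [[158, 201, 227], [123, 161, 186], [76, 100, 117], [47, 61, 73], [53, 111, 166], [140, 132, 129], [53, 108, 164], [52, 110, 164]]]
```

The top view is simply covered by the raised arm. The side view shows only the pin region changed, so I hand in.

```bash
python3 -c "
from bench import *
job_done()"
```

```text
the job is handed in; nothing more can be done
```

I swung the hasp shut until it met its stop (about 7 N back on the tool). I then took the disc-bearing pin from the middle hole of the stand and lowered it through the staple's loop until the disc rested on it. I let go there and moved the arm clear. The job was handed in at about 19.5 s, and no verdict was reported.

**What the last checks showed:**
- **Seating:** the height stopped falling at about 100.4 mm and the upward force rose to about 6 N, which fits the disc resting on the loop.
- **Pin after release:** in the side camera the handle sat within about 1 pixel of where a seated pin should be. It looked upright, with its axis within about 1 pixel of vertical.
- **Hasp:** in the side camera only the pin area had changed since the picture of the shut hasp, so it stayed shut.
- **Robot:** about 200 mm away from the pin and touching nothing, with the tool force near zero.

**What could not be confirmed:**
- The top camera could not check the final state because the raised arm hid the cabinet.
- The 12-picture limit was used up, so these final checks came from pixel measurements rather than a picture I looked at.

**Where measurements disagreed:**
- Position estimates for the loop and the pin differed by 2–4 mm between cameras, and for the hasp's tip by about 7 mm; I aimed within the loop's clearance.
- There was also an unexplained upward force of about 6–7 N while gripping the pin in the stand, which disappeared when I lifted it.

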